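# Find and mark the high spot of a sealing wheel

### The job

The rubber tyre of this bag-sealing wheel has swollen: turn the wheel slowly by its crank knob in the truing stand until the crest of the tyre's highest bump (not one of the two lower bumps) stands right on the feeler, and let go so that it stays there by itself. Only then press the marking button all the way down and come away, with the wheel still at its high spot. Use a light hand on knob and button, do not touch the feeler, and leave the other things on the table where they are.

Things in the scene. Friction and masses are not known exactly. Their poses are not given: they have to be found in the camera images.
- stand: The truing stand, fixed to the table: round grey base plate 190 mm across, 14 mm thick, with an arm 62 mm wide to its +x side, ending 185 mm from the axle, that carries an aluminium block (50 x 50 mm, top at 70 mm). A wheel lies flat on it, axle upright. Origin: on the table under the axle; +x points from the axle to feeler and button, z up.
- axle (a point): Point on the axle level with the tyre's top, 66 mm above the table; axes as the stand's. Wheel radius 85 mm, tyre 40 to 66 mm above the table, hub 36 mm across up to 72 mm, stub 12 mm across up to 76 mm. Tyre bumps: one high spot 4 mm high, 32 degrees wide; two lower ones 2 mm high, 24 degrees wide; their crests at least 45 degrees apart. The bumps' places are hidden and differ each time.
- crank_grip (a point): Centre of the black crank knob: upright, round, 19 to 20 mm across, 42 mm tall (73 to 115 mm above the table), spinning freely on its pin, 55 mm from the axle. This point is half-way up, 94 mm above the table. Its yaw means nothing. A grip of 15 N holds it; the hand may not press on knob or stand with over 80 N (both fingers added).
- wheel (a joint): Angle of wheel and crank, rad, positive counter-clockwise from above, endless; at 0 the crank is on the stand's -x side. It does not tell where the bumps are. Turning drags (about 2 N at the knob): the wheel stays where left on plain tyre or within some 6 degrees of a crest, but slips back off a bump's flank. Slowly: under 3 rad/s.
- marker (a joint): The marking button on the aluminium block: its press in m, 0 up, 0.006 fully down (about 5 N); it springs up when let go. Not over 35 N.
- marker_top (a point): Centre of the top face of the marking button, a grey round cap 28 mm across in a dark collar 44 mm across, 145 mm from the axle on the stand's +x side, its top 92 mm above the table; it is pressed straight down.
- screwdriver: Bystander: a screwdriver 170 mm long lying beside the stand.
- spare_ring: Bystander: a flat rubber ring 64 mm across, 12 mm thick, lying beside the stand's arm.
- caddy: Bystander: a tea tin 72 mm across, 100 mm tall.
- cup_a: Bystander: a tea cup 72 mm across, 60 mm tall.
- cup_b: Bystander: a tea cup 72 mm across, 60 mm tall.
- carton: Bystander: a kraft carton 60 x 90 mm, 120 mm tall.
- scoop: Bystander: a wooden scoop 160 mm long.
- nose (a point): Tip of the sprung feeler, a steel rod 7 mm across, nose 12 mm across, 53 mm high, running on the tyre with little rubbing and pressing at the axle with 6 N (8 N on the high spot). It is 85 mm from the axle along the stand's x on plain tyre, 87 on a lower crest, 89 on the high spot. At the knob a bump's flank first takes 2 N (lower) to 3.5 N (high spot) more, past the crest it pushes onward; on the crest this is zero.

How it is judged (in metres and radians):
On the way, in this order (a step that is already met when the one before it is completed fails the run):
1. the high spot stands on the feeler, the wheel let go and at rest (x of nose in the frame of stand above 0.0882 m and contact force between the fingers and stand below 0.05 N and velocity of joint wheel between -0.05 and 0.05 rad/s), for 0.3 s.
2. the marking button is pressed down with the high spot on the feeler (value of joint marker above 0.0048 m and x of nose in the frame of stand above 0.0882 m), for 0.05 s.
At the end, for the whole second after the job is handed in: The wheel rests with its high spot on the feeler (feeler pushed out more than 3.2 of 4 mm, about 6 degrees either side of the crest), and the marking button, pressed at least 4.8 mm there, is up again (under 1 mm) (x of nose in the frame of stand above 0.0882 m and value of joint marker below 0.001 m and velocity of joint wheel between -0.05 and 0.05 rad/s); the robot touches nothing.
It fails at once if the marking button is pressed (over 3 mm) while the high spot is not on the feeler (value of joint marker above 0.003 m and x of nose in the frame of stand below 0.088 m).
It fails at once if the wheel is spun faster than 3 rad/s (velocity of joint wheel above 3 rad/s or velocity of joint wheel below -3 rad/s).
It fails at once if the feeler is touched by the robot (contact force between the arm and feeler above 1 N).
It fails at once if a heavy hand: fingers on the stand, wheel or knob with more than 80 N (grip of both fingers included), or the button pressed with more than 35 N (contact force between the fingers and stand above 80 N or contact force between the arm and marker above 35 N).
It fails at once if a bystander is moved more than 30 mm (distance of any of screwdriver, spare_ring, caddy, cup_a, cup_b, carton, scoop from where it was at the start of the episode above 0.03 m).
It also fails if it takes over 72 s, if anything falls off the work surface, if the arm or the gripper's body presses on something with over 40 N, if the wrist force passes 120 N, or if a joint passes its speed limit or range.

### The arm

A 6-joint arm with a two-finger parallel gripper is mounted at the origin on the work surface. World frame = base frame: x ahead of the robot, y to its left, z up, the work surface at z = 0. Lengths are in m, angles in degrees, forces in N, time in s.
With the tool pointing down it reaches from about 0.375 to 0.9 m from the base axis. Payload 3.1 kg.
Tool frame: the origin (TCP) lies on the centre line of the jaws, within the pads' length; the fingertips stand 19 mm ahead of it and the grasp point (between the pads) is the TCP; z points along the fingers, y is the direction in which the jaws open and shut (so a half turn about z gives the same grasp; the last joint's range is limited). The gripper opens to 87 mm and grips with 3 to 60 N. Pads are 19 mm wide; open, the fingers measure 117 mm over their backs; the gripper's body (75 mm by 190 mm) begins 51 mm behind the grasp point.
Start: joints at [-79.555, 30.224, 82.088, -0, 67.689, -10.227], TCP at [0.221, -0.585, 0.242] pointing down, gripper open.
Joint ranges: [-176.69, 176.69], [-43.24, 126.21], [12.49, 139.97], [-82, 262], [0, 151.66], [-163.58, 163.58]. Speed limits (degrees/s): [159.86, 159.86, 180, 180, 180, 180].

### API

Orientations are given as a 3x3 rotation matrix whose columns are the frame's x, y, z axes.
In Python, from rig import bot gives the robot as it stands.
- The arm moves only by the tool carry_out, never from a script. Its argument "targets" is a list of rows, each a list of 6 numbers: the shift along the tool's x, y, z each as a share of 200 mm, from -1 to 1, then the turn, a rotation vector about the tool's x, y, z each as a share of pi/2 rad, from -1 to 1. In form: [[dx, dy, dz, ax, ay, az], ...]. A call has 1 to 20 rows; each row is the pose to reach, as a shift and turn from the pose measured when the call began, along the tool's axes at that moment; what a row does not reach only later rows make up. A row lasts 1/8 s, in which the tool goes at most 62.5 mm and 10.7 degrees, less where a joint would pass 70% of its speed; a pose out of reach is approached as far as the arm can. A call with a number of a shift or a turn outside -1 to 1 is refused whole. A call with a gripper value outside its range is refused whole. "jaw" is the gripper's target within -1 to 1 (fully open at 1, half-way at 0, shut at -1), set as the call begins (left out, the last holds). The fingers move at their own pace and stop on an object; the grip force is fixed at half the most. Time passes only in rows, so rows that repeat a pose let the fingers close. It gives the time, the measured TCP pose, the force and the opening at its end, in the units of the state.
- bot.read_state(): the state, without advancing time (a new reading comes with each control period).
- bot.capture(name): name is "side" or "top" or "wrist"; returns the picture (420x560x3 uint8, blue, green, red); there is no depth.
- bot.camera_info(name): a dict with "camera_matrix" (3x3 intrinsics, pixels), "view" (4x4, takes a point from world to camera coordinates); the wrist camera has in their place "mount" (4x4, takes a point from camera to tool coordinates, whose origin is the TCP and whose axes are the flange's). Camera axes: x right, y down, z forward; pixel columns grow to the right and rows downward; lengths in m; the calibration is good to about 2 mm. A picture is of the moment at which its call begins: read the wrist's pose just before it. camera_info takes no time and is no camera call.
- bot.hand_in(): hands the job in, once; it reports no verdict.
The state is a dict: "time_s": time; "joint_positions": joint angles; "qvel": joint speeds; "tau": joint torques, N m; "position": TCP position; "tcp_rot": TCP orientation; "force": force on the tool from outside, world axes, zero at the start; "moment": the same for the moment, N m; "opening": opening from 0.0 (shut) to 1.0 (fully open).
Only numpy, scipy, OpenCV 4.12 (cv2) and the standard library are available. Lean on these libraries where they do the work, as an engineer would, in place of code of your own. Each camera call takes 0.05 s, during which the arm holds its last target.

## Working session

There is one attempt and no reset: what is moved stays moved. The work goes in short steps, Python scripts to look and compute and a tool call to move; the robot and the scene stay as the last step left them, time stands still between calls to the robot, and variables do not carry over. Pictures are saved under pics/ and viewed, and the job is handed in when it is done.

Besides the shell and the picture viewer there is one more tool, called after "Emit:" as name(argument=value, ...), one argument or row to a line, values as JSON. carry_out: Moves the arm, as the interface text tells. Shift numbers are shares of 200 mm and turn numbers shares of pi/2 rad, none past 1 either way. Its arguments: {"type":"object","properties":{"targets":{"type":"array"},"jaw":{"type":"number"}},"required":["targets"]}

```bash
ls; mkdir -p pics
python3 - <<'E'
from rig import bot
import cv2
s=bot.read_state(); print(s)
for n in("side","top","wrist"):
    im=bot.capture(n); cv2.imwrite(f"pics/{n}0.png",im); print(n,bot.camera_info(n))
E
```

```text
pics
{'time_s': 0.0, 'joint_positions': array([-7.95573032e+01,  3.02814092e+01,  8.21579620e+01, -4.91149097e-04,
        6.76901094e+01, -1.02269561e+01]), 'qvel': array([ 0.07333437,  0.01606471, -0.01320145, -0.00607899,  0.04267126,
        0.02708944]), 'tau': array([ 1.69291252e-04, -4.40045285e+01, -1.76594263e+01,  6.32893690e-02,
        5.82353398e-02, -1.58233565e-04]), 'position': array([ 0.22050954, -0.58404548,  0.24053667]), 'tcp_rot': array([[ 9.35630051e-01,  3.52981917e-01, -4.17403743e-04],
       [ 3.52981945e-01, -9.35627497e-01,  2.22099366e-03],
       [ 3.93436180e-04, -2.22536439e-03, -9.99997446e-01]]), 'force': array([ 0.37081959,  0.00787482, -0.12471167]), 'moment': array([ 0.00203664, -0.03448041, -0.00069394]), 'opening': 1.003979220511906}
side {'camera_matrix': array([[521.51422833,   0.        , 278.22358807],
       [  0.        , 521.51422833, 205.61823814],
       [  0.        ,   0.        ,   1.        ]]), 'view': array([[-0.84551465, -0.53384419,  0.01074081,  0.44526888],
       [-0.27416951,  0.41679885, -0.86666591,  0.23776641],
       [ 
[... 375 characters left out ...]
76111,  0.02027905, -0.04544231,  0.54115859],
       [ 0.04523478, -0.01057775, -0.99892038,  1.20451821],
       [ 0.        ,  0.        ,  0.        ,  1.        ]])}
wrist {'camera_matrix': array([[302.57443584,   0.        , 279.05047973],
       [  0.        , 302.57443584, 206.51110476],
       [  0.        ,   0.        ,   1.        ]]), 'mount': array([[ 1.16926526e-03, -9.55649054e-01, -2.94505550e-01,
         8.12877147e-02],
       [ 9.99999316e-01,  1.12104327e-03,  3.32559148e-04,
        -2.78319461e-06],
       [ 1.23436312e-05, -2.94505738e-01,  9.55649711e-01,
        -1.43442414e-01],
       [ 0.00000000e+00,  0.00000000e+00,  0.00000000e+00,
         1.00000000e+00]])}
```

View pics/top0.png

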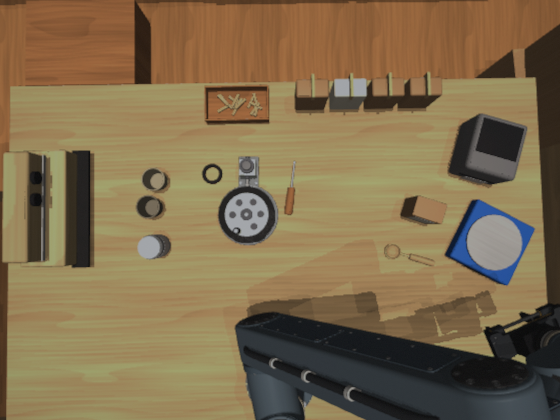

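View pics/side0.png

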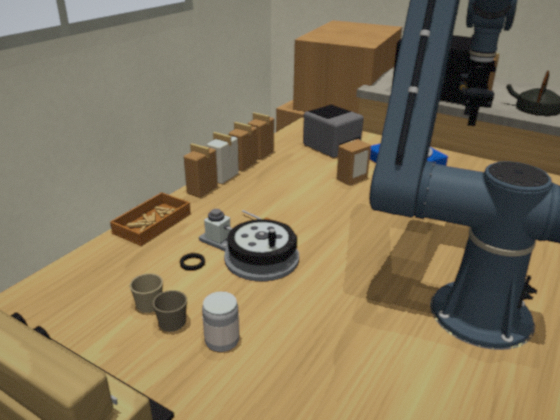

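View pics/wrist0.png

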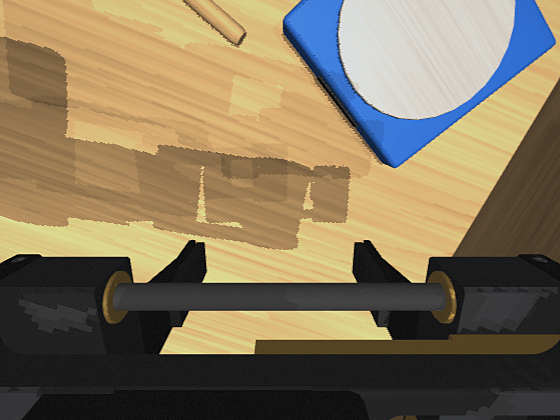

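The top view shows the wheel hub near pixel (247,214), the knob near (237,231) and the button near (249,165). I'll enlarge that area.

```bash
cat > h.py <<'E'
import numpy as np, cv2
from rig import bot
def unproj(n,px,z,pose=None):
    c=bot.camera_info(n);K=c["camera_matrix"]
    d=np.linalg.inv(K)@[px[0],px[1],1]
    if n=="wrist":
        p,R=pose;M=c["mount"];o=p+R@M[:3,3];d=R@M[:3,:3]@d
    else:
        V=c["view"];R=V[:3,:3].T;o=-R@V[:3,3];d=R@d
    return o+d*(z-o[2])/d[2]
def proj(n,P,pose=None):
    c=bot.camera_info(n);K=c["camera_matrix"]
    if n=="wrist":
        p,R=pose;M=c["mount"];q=M[:3,:3].T@(R.T@(np.array(P)-p)-M[:3,3])
    else: q=c["view"][:3,:3]@P+c["view"][:3,3]
    q=K@q;return q[:2]/q[2]
def tcp():
    s=bot.read_state();return s["position"],s["tcp_rot"]
E
python3 - <<'E'
import cv2
im=cv2.imread("pics/top0.png")[145:255,195:305]
cv2.imwrite("pics/topc.png",cv2.resize(im,(770,770)[:2],interpolation=cv2.INTER_CUBIC)[:,:][:600*0+770] if 0 else cv2.resize(im,(594,594),interpolation=cv2.INTER_CUBIC))
E
```

```text
(no output)
```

View pics/topc.png

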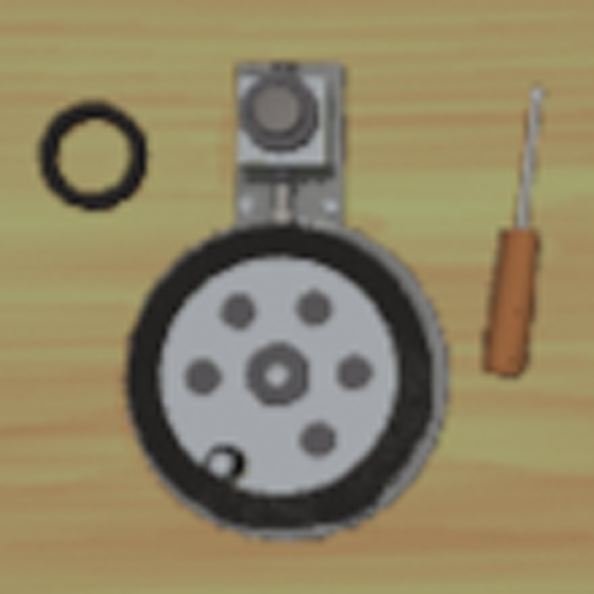

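Run:
```python
from h import *
a=unproj("top",(195+277.5/5.4-.4,145+375/5.4-.4),.074);m=unproj("top",(195+277/5.4-.4,145+109/5.4-.4),.092);k=unproj("top",(195+225/5.4-.4,145+463/5.4-.4),.115)
print(a,m,k)
d=m-a;print(np.hypot(*d[:2]),np.degrees(np.arctan2(d[1],d[0])));e=k-a;print(np.hypot(*e[:2]),np.degrees(np.arctan2(e[1],e[0])))
```

```text
[0.51890294 0.09337204 0.074     ] [0.66386079 0.08966698 0.092     ] [0.47151834 0.11830025 0.115     ]
0.1450051910413423 -1.4641372077831112
0.05354172535748439 152.2519231785903
```

Emit:
carry_out(
  targets=[
    [0.73, -0.79, 0, 0, 0, 0.23],
    [0.73, -0.79, 0, 0, 0, 0.23],
    [0.73, -0.79, 0, 0, 0, 0.23],
    [0.73, -0.79, 0, 0, 0, 0.23],
  ],
  jaw=1,
)

```text
time_s: 0.65
position: [0.3017, -0.3808, 0.2408]
tcp_rot: [[1.0, 0.002, -0.001], [0.002, -1.0, 0.005], [-0.001, -0.005, -1.0]]
force: [-0.3, -0.6, 1.3]
opening: 0.998
```

Emit:
carry_out(
  targets=[
    [0.4, -1, 0, 0, 0, 0],
    [0.4, -1, 0, 0, 0, 0],
    [0.4, -1, 0, 0, 0, 0],
    [0.4, -1, 0, 0, 0, 0],
  ],
)

```text
time_s: 1.15
position: [0.3813, -0.1776, 0.2415]
tcp_rot: [[1.0, 0.004, -0.002], [0.004, -1.0, 0.006], [-0.002, -0.006, -1.0]]
force: [0.8, 0.3, 0.7]
opening: 1.002
```

Emit:
carry_out(
  targets=[
    [0.42, -1, 0, 0, 0, 0],
    [0.42, -1, 0, 0, 0, 0],
    [0.42, -1, 0, 0, 0, 0],
    [0.42, -1, 0, 0, 0, 0],
  ],
)

```text
time_s: 1.65
position: [0.4649, 0.0255, 0.2424]
tcp_rot: [[1.0, 0.007, -0.002], [0.007, -1.0, 0.006], [-0.002, -0.006, -1.0]]
force: [-0.7, -0.1, -0.3]
opening: 1.001
```

Emit:
carry_out(
  targets=[
    [0, -0.5, 0.2, 0, 0, 0],
    [0, -0.5, 0.2, 0, 0, 0],
    [0, -0.5, 0.2, 0, 0, 0],
    [0, -0.5, 0.2, 0, 0, 0],
  ],
)

```text
time_s: 2.15
position: [0.4643, 0.1255, 0.2031]
tcp_rot: [[1.0, 0.008, -0.002], [0.008, -1.0, 0.006], [-0.002, -0.006, -1.0]]
force: [0.2, -0.3, 0.4]
opening: 1.001
```

Run:
```python
from h import *
p,R=tcp();print(p,R);im=bot.capture("wrist");cv2.imwrite("pics/w1.png",im)
```

```text
[0.46425706 0.12550998 0.20307874] [[ 0.99996801  0.00778928 -0.00181841]
 [ 0.00779935 -0.99995389  0.00560225]
 [-0.00177469 -0.00561625 -0.99998265]]
```

View pics/w1.png

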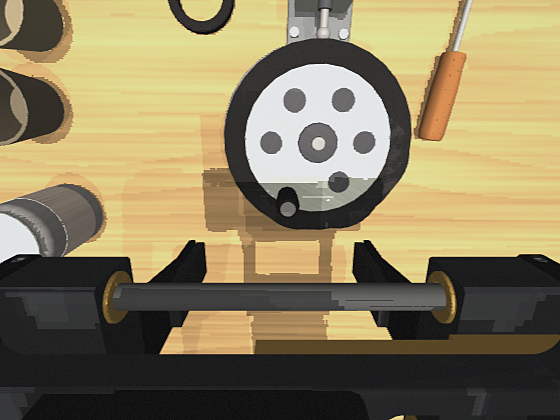

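The wrist view shows the hub stub at (319,143), the knob top at (288,209) and the feeler rod at about (324,20).

Run:
```python
from h import *
im=cv2.imread("pics/w1.png")
cv2.imwrite("pics/w1c.png",cv2.resize(im[0:240,210:420],None,fx=2.5,fy=2.5,interpolation=cv2.INTER_CUBIC))
p=np.array([0.46425706,0.12550998,0.20307874]);R=np.array([[ 0.99996801,0.00778928,-0.00181841],[0.00779935,-0.99995389,0.00560225],[-0.00177469,-0.00561625,-0.99998265]])
a=unproj("wrist",(318.5,142.5),.076,(p,R));k=unproj("wrist",(288,209),.115,(p,R));print(a,k,np.hypot(*(k-a)[:2]))
```

```text
[0.52110201 0.09206492 0.076     ] [0.47201765 0.11883445 0.115     ] 0.05590958187792493
```

View pics/w1c.png

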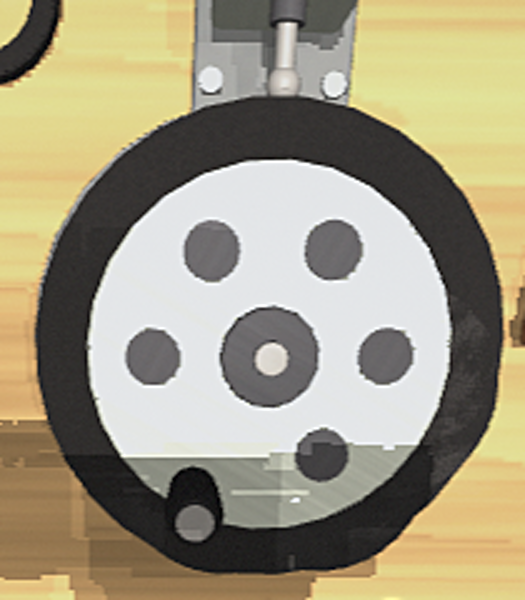

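```bash
cat > prof.py <<'E'
from h import *
def prof(fn,pose,a,stand=-1.5):
    im=cv2.imread(fn);g=im.max(axis=2).astype(float)
    out=[]
    for th in range(0,360,4):
        rs=np.arange(.076,.100,.0003);t=np.radians(th+stand)
        v=[]
        for r in rs:
            u=proj("wrist",[a[0]+r*np.cos(t),a[1]+r*np.sin(t),.066],pose)
            v.append(cv2.getRectSubPix(g.astype(np.float32),(1,1),(float(u[0]),float(u[1])))[0,0] if 0<=u[1]<420 else 0)
        v=np.array(v);i=np.argmax(v>75);out.append((th,rs[i]*1000 if v.max()>75 else 0,v[:5].mean()))
    return out
E
python3 - <<'E'
from prof import *
p=np.array([0.46425706,0.12550998,0.20307874]);R=np.array([[ 0.99996801,0.00778928,-0.00181841],[0.00779935,-0.99995389,0.00560225],[-0.00177469,-0.00561625,-0.99998265]])
o=prof("pics/w1.png",(p,R),np.array([.5211,.09206]))
th=np.radians([x[0] for x in o]);r=np.array([x[1] for x in o])
A=np.c_[np.ones(len(r)),np.cos(th),np.sin(th)];m=(r>80)&(r<95)
for _ in range(8):
    c=np.linalg.lstsq(A[m],r[m],rcond=None)[0];res=r-A@c;m=(abs(res)<1.0)
print(c)
for x,q in zip(o,res):print(x[0],round(x[1],1),round(q,1),round(float(x[2])))
E
```

```text
Traceback (most recent call last):
  File "prof.py", line 9, in prof
    u=proj("wrist",[a[0]+r*np.cos(t),a[1]+r*np.sin(t),.066],pose)
  File "h.py", line 12, in proj
    c=bot.camera_info(n);K=c["camera_matrix"]
ValueError: time passes only in moves, steps and waits
```

```bash
python3 - <<'E'
s=open("h.py").read().replace("bot.camera_info(n)","CI(n)").replace("def unproj","import functools\n@functools.lru_cache\ndef CI(n): return bot.camera_info(n)\ndef unproj",1)
open("h.py","w").write(s)
E
cat > fit.py <<'E'
from prof import *
def fit(fn,p,R,a):
    o=prof(fn,(p,R),a)
    th=np.radians([x[0] for x in o]);r=np.array([x[1] for x in o])
    A=np.c_[np.ones(len(r)),np.cos(th),np.sin(th)];m=(r>80)&(r<95)
    for _ in range(8):
        c=np.linalg.lstsq(A[m],r[m],rcond=None)[0];res=r-A@c;m=(abs(res)<1.0)
    print(c)
    print([(x[0],round(float(x[1]),1),round(float(q),1)) for x,q in zip(o,res)])
E
python3 - <<'E'
from fit import *
p=np.array([0.46425706,0.12550998,0.20307874]);R=np.array([[ 0.99996801,0.00778928,-0.00181841],[0.00779935,-0.99995389,0.00560225],[-0.00177469,-0.00561625,-0.99998265]])
fit("pics/w1.png",p,R,np.array([.5211,.09206]))
E
```

```text
[84.52557832 -0.82807855  0.33540069]
[(0, 83.8, 0.1), (4, 84.1, 0.4), (8, 84.1, 0.3), (12, 84.1, 0.3), (16, 83.8, -0.0), (20, 84.1, 0.2), (24, 83.8, -0.1), (28, 84.1, 0.1), (32, 84.1, 0.1), (36, 83.8, -0.3), (40, 84.1, -0.0), (44, 84.1, -0.1), (48, 84.1, -0.1), (52, 84.4, 0.1), (56, 84.1, -0.2), (60, 84.4, -0.0), (64, 84.4, -0.1), (68, 84.4, -0.1), (72, 84.4, -0.2), (76, 84.7, 0.0), (80, 84.4, -0.3), (84, 84.7, -0.1), (88, 85.0, 0.2), (92, 84.4, -0.5), (96, 84.7, -0.2), (100, 84.7, -0.3), (104, 84.7, -0.4), (108, 85.0, -0.1), (112, 85.0, -0.1), (116, 85.0, -0.2), (120, 85.6, 0.4), (124, 85.3, 0.0), (128, 85.3, 0.0), (132, 85.3, -0.0), (136, 85.3, -0.1), (140, 85.3, -0.1), (144, 85.6, 0.2), (148, 85.6, 0.2), (152, 85.9, 0.5), (156, 86.8, 1.4), (160, 76.0, -9.4), (164, 88.0, 2.6), (168, 87.4, 2.0), (172, 86.5, 1.1), (176, 85.6, 0.2), (180, 85.3, -0.1), (184, 85.6, 0.3), (188, 85.3, 0.0), (192, 85.3, 0.0), (196, 86.2, 1.0), (200, 88.0, 2.8), (204, 88.9, 3.8), (208, 89.2, 4.1), (212, 89.2, 4.1), (216, 88.0, 3.0), (220, 87.1, 2.2), (224, 85.3, 0.4), (228, 84.7, -0.1), (232, 84.7, -0.1), (236, 84.1, -0.6), (240, 84.1, -0.5), (244, 84.7, 0.1), (248, 85.6, 1.1), (252, 86.2, 1.7), (256, 86.2, 1.8), (260, 85.9, 1.6), (264, 85.0, 0.7), (268, 83.8, -0.4), (272, 83.8, -0.4), (276, 84.1, -0.0), (280, 83.8, -0.3), (284, 83.5, -0.5), (288, 84.1, 0.1), (292, 83.5, -0.4), (296, 83.8, -0.1), (300, 83.8, -0.0), (304, 83.5, -0.3), (308, 83.5, -0.3), (312, 83.8, 0.1), (316, 83.5, -0.2), (320, 83.8, 0.1), (324, 83.8, 0.1), (328, 83.5, -0.1), (332, 83.8, 0.2), (336, 83.8, 0.2), (340, 83.5, -0.1), (344, 84.1, 0.5), (348, 83.8, 0.2), (352, 83.8, 0.1), (356, 84.1, 0.4)]
```

Emit:
carry_out(
  targets=[
    [0.038, 0.034, 0.2, 0, 0, 0.11],
    [0.038, 0.034, 0.265, 0, 0, 0.22],
    [0.038, 0.034, 0.265, 0, 0, 0.325],
    [0.038, 0.034, 0.265, 0, 0, 0.325],
    [0.038, 0.034, 0.265, 0, 0, 0.325],
  ],
  jaw=-0.3,
)

```text
time_s: 2.82
position: [0.4728, 0.1177, 0.1509]
tcp_rot: [[0.876, -0.482, 0.0], [-0.482, -0.876, 0.006], [-0.002, -0.005, -1.0]]
force: [0.5, -0.1, -0.6]
opening: 0.511
```

Run:
```python
from h import *
p,R=tcp();print(p,R,bot.read_state()["opening"]);im=bot.capture("wrist");cv2.imwrite("pics/w2.png",im)
q=np.array([0.46425706,0.12550998,0.20307874]);Q=np.array([[ 0.99996801,0.00778928,-0.00181841],[0.00779935,-0.99995389,0.00560225],[-0.00177469,-0.00561625,-0.99998265]])
n=unproj("wrist",(323.5,34),.053,(q,Q));n2=unproj("wrist",(325,10),.053,(q,Q));print(n,n2)
for x in(n,n2):
  d=x-[.5203,.0924,.053];print(np.hypot(*d[:2]),np.degrees(np.arctan2(d[1],d[0])))
print(proj("wrist",[.472,.1188,.115],(p,R)))
```

```text
[0.47276726 0.11769602 0.15085822] [[ 8.75999559e-01 -4.82311830e-01  2.67174433e-04]
 [-4.82305434e-01 -8.75984805e-01  5.66469821e-03]
 [-2.49811021e-03 -5.09113281e-03 -9.99983920e-01]] 0.5112561438727551
[0.61086594 0.08933218 0.053     ] [0.62889722 0.08901211 0.053     ]
0.09061788053377975 -1.940091564495271
0.10865005201999735 -1.7868669762670837
[278.36862358 246.58240667]
```

View pics/w2.png

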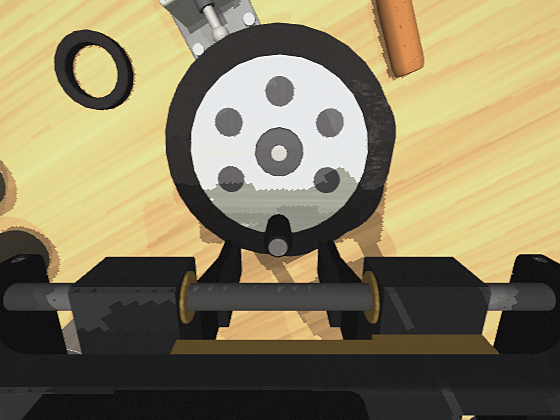

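The knob top shows at (278,247), matching the prediction of (278.4,246.6), so I can go down.

Emit:
carry_out(
  targets=[
    [-0.006, -0.002, 0, 0, 0, 0],
    [-0.006, -0.002, 0.05, 0, 0, 0],
    [-0.006, -0.002, 0.1, 0, 0, 0],
    [-0.006, -0.002, 0.15, 0, 0, 0],
    [-0.006, -0.002, 0.2, 0, 0, 0],
    [-0.006, -0.002, 0.26, 0, 0, 0],
    [-0.006, -0.002, 0.26, 0, 0, 0],
  ],
)

```text
time_s: 3.75
position: [0.4711, 0.1191, 0.0977]
tcp_rot: [[0.876, -0.482, -0.002], [-0.482, -0.876, 0.006], [-0.005, -0.004, -1.0]]
force: [-0.1, 0.1, -0.7]
opening: 0.348
```

Emit:
carry_out(
  targets=[
    [0, 0, 0, 0, 0, 0],
    [0, 0, 0, 0, 0, 0],
    [0, 0, 0, 0, 0, 0],
    [0, 0, 0, 0, 0, 0],
  ],
  jaw=-0.48,
)

```text
time_s: 4.25
position: [0.4712, 0.1191, 0.098]
tcp_rot: [[0.876, -0.482, -0.002], [-0.482, -0.876, 0.006], [-0.004, -0.004, -1.0]]
force: [0.1, -0.9, 0.1]
opening: 0.262
```

Run:
```python
from h import *
p,R=tcp();print(p,R,bot.read_state()["opening"],bot.read_state()["force"]);im=bot.capture("wrist");cv2.imwrite("pics/w3.png",im)
```

```text
[0.47122545 0.11911412 0.09796146] [[ 0.87598081 -0.48234285 -0.00173009]
 [-0.48232734 -0.87597288  0.00564305]
 [-0.0042374  -0.00410874 -0.99998258]] 0.26213876682495774 [ 0.1485323  -0.94028484  0.05944614]
```

View pics/w3.png

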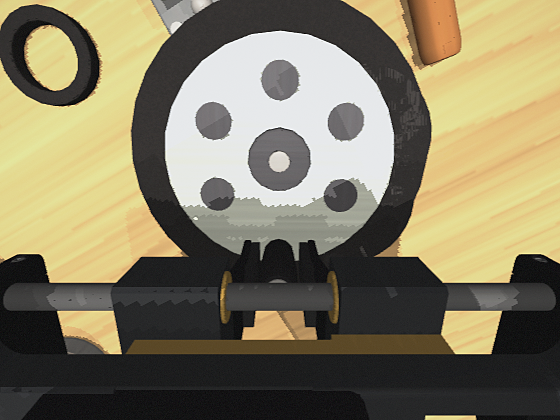

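The knob is seated between the fingertips (pixel columns 246 and 310). I'll turn the wheel about 60° first.

Emit:
carry_out(
  targets=[
    [0.0004, 0.0144, 0, 0, 0, -0.0333],
    [0.0034, 0.043, 0, 0, 0, -0.1],
    [0.0094, 0.0712, 0, 0, 0, -0.1667],
    [0.0183, 0.0986, 0, 0, 0, -0.2333],
    [0.03, 0.125, 0, 0, 0, -0.3],
    [0.0445, 0.15, 0, 0, 0, -0.3667],
    [0.0615, 0.173, 0, 0, 0, -0.4333],
    [0.081, 0.195, 0, 0, 0, -0.5],
    [0.102, 0.2136, 0, 0, 0, -0.5667],
    [0.1255, 0.2306, 0, 0, 0, -0.6333],
    [0.1375, 0.2382, 0, 0, 0, -0.6667],
    [0.1375, 0.2382, 0, 0, 0, -0.6667],
  ],
)

```text
time_s: 5.8
position: [0.4724, 0.064, 0.0977]
tcp_rot: [[0.856, 0.517, -0.001], [0.517, -0.856, 0.006], [0.002, -0.006, -1.0]]
force: [0.5, 0.5, 0.1]
opening: 0.256
```

Run:
```python
from h import *
p,R=tcp();d=p-[.5203,.0924,0];print(p,R[:,0],np.hypot(*d[:2]),np.degrees(np.arctan2(d[1],d[0]))%360,np.degrees(np.arctan2(R[1,0],R[0,0])));im=bot.capture("wrist");cv2.imwrite("pics/w4.png",im)
```

```text
[0.47243212 0.06402027 0.09769852] [0.85607721 0.51684546 0.00160494] 0.0556483878509784 210.66269202145756 31.120932673592954
```

View pics/w4.png

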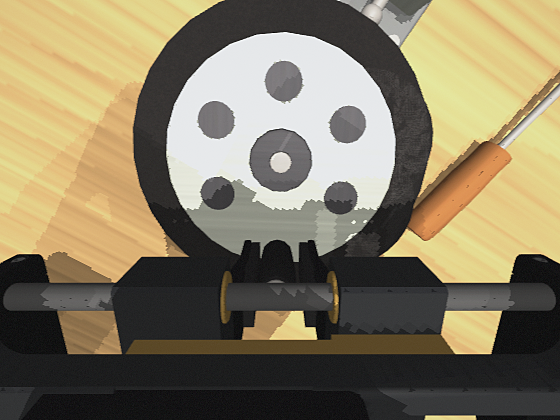

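The wheel followed and the knob is still caged. I'll turn the next 60°, over the lower bump.

Emit:
carry_out(
  targets=[
    [0.0004, 0.0144, 0, 0, 0, -0.0333],
    [0.0034, 0.043, 0, 0, 0, -0.1],
    [0.0094, 0.0712, 0, 0, 0, -0.1667],
    [0.0183, 0.0986, 0, 0, 0, -0.2333],
    [0.03, 0.125, 0, 0, 0, -0.3],
    [0.0445, 0.15, 0, 0, 0, -0.3667],
    [0.0615, 0.173, 0, 0, 0, -0.4333],
    [0.081, 0.195, 0, 0, 0, -0.5],
    [0.102, 0.2136, 0, 0, 0, -0.5667],
    [0.1255, 0.2306, 0, 0, 0, -0.6333],
    [0.1375, 0.2382, 0, 0, 0, -0.6667],
    [0.1375, 0.2382, 0, 0, 0, -0.6667],
  ],
)

```text
time_s: 7.35
position: [0.5208, 0.0375, 0.0974]
tcp_rot: [[-0.018, 1.0, -0.001], [1.0, 0.018, 0.005], [0.005, -0.001, -1.0]]
force: [-0.2, 0.6, 0.4]
opening: 0.262
```

Run:
```python
from h import *
p,R=tcp();d=p-[.5203,.0924,0];print(p,R[:,0],np.hypot(*d[:2]),np.degrees(np.arctan2(d[1],d[0]))%360,np.degrees(np.arctan2(R[1,0],R[0,0])));im=bot.capture("wrist");cv2.imwrite("pics/w5.png",im)
```

```text
[0.52075242 0.03752151 0.09742278] [-0.01829072  0.99981785  0.0054513 ] 0.05488035490873029 270.4723368243348 91.04805507445063
```

View pics/w5.png

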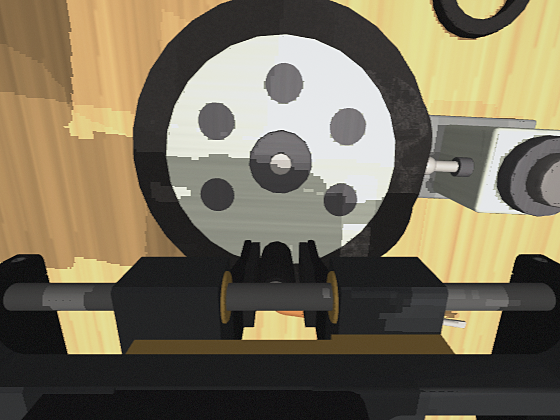

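Emit:
carry_out(
  targets=[
    [0.0007, 0.0192, 0, 0, 0, -0.0444],
    [0.0027, 0.0383, 0, 0, 0, -0.0889],
    [0.006, 0.0572, 0, 0, 0, -0.1333],
    [0.0107, 0.0758, 0, 0, 0, -0.1778],
    [0.0166, 0.0941, 0, 0, 0, -0.2222],
    [0.0238, 0.1119, 0, 0, 0, -0.2667],
    [0.03, 0.1248, 0, 0, 0, -0.3],
    [0.0368, 0.1375, 0, 0, 0, -0.3333],
    [0.0405, 0.1437, 0, 0, 0, -0.35],
    [0.0405, 0.1437, 0, 0, 0, -0.35],
    [0.0405, 0.1437, 0, 0, 0, -0.35],
  ],
)

```text
time_s: 8.78
position: [0.5491, 0.0462, 0.0973]
tcp_rot: [[-0.537, 0.843, -0.001], [0.843, 0.537, 0.005], [0.005, 0.002, -1.0]]
force: [-2.7, -1.0, -0.1]
opening: 0.262
```

Run:
```python
from fit import *
p,R=tcp();d=p-[.5203,.0924,0];print(p,R[:,0],np.hypot(*d[:2]),np.degrees(np.arctan2(d[1],d[0]))%360,np.degrees(np.arctan2(R[1,0],R[0,0])));im=bot.capture("wrist");cv2.imwrite("pics/w6.png",im)
cv2.imwrite("pics/w6c.png",cv2.resize(im[0:280,240:520],None,fx=2.1,fy=2.1,interpolation=cv2.INTER_CUBIC))
print(unproj("wrist",(281,161),.076,(p,R)))
fit("pics/w6.png",p,R,np.array([.5203,.0924]))
```

```text
[0.54912242 0.04615548 0.09734759] [-0.53731638  0.84336393  0.00532815] 0.05449116936381266 301.93368632042535 122.50165778455066
[0.51983495 0.09438775 0.076     ]
[ 8.47256795e+01  3.26095165e-02 -2.00483543e-02]
[(0, 89.2, 4.4), (4, 88.9, 4.1), (8, 88.3, 3.5), (12, 86.5, 1.7), (16, 84.7, -0.1), (20, 84.7, -0.0), (24, 84.4, -0.3), (28, 84.4, -0.3), (32, 85.0, 0.3), (36, 85.3, 0.6), (40, 86.5, 1.8), (44, 79.0, -5.7), (48, 86.5, 1.8), (52, 85.9, 1.2), (56, 84.7, -0.0), (60, 84.7, -0.0), (64, 84.7, -0.0), (68, 84.7, -0.0), (72, 84.7, -0.0), (76, 84.7, -0.0), (80, 84.7, -0.0), (84, 84.4, -0.3), (88, 85.0, 0.3), (92, 84.7, -0.0), (96, 84.7, -0.0), (100, 85.0, 0.3), (104, 84.7, 0.0), (108, 0.0, -84.7), (112, 0.0, -84.7), (116, 0.0, -84.7), (120, 0.0, -84.7), (124, 0.0, -84.7), (128, 0.0, -84.7), (132, 0.0, -84.7), (136, 0.0, -84.7), (140, 0.0, -84.7), (144, 84.7, 0.0), (148, 84.7, 0.0), (152, 84.7, 0.0), (156, 85.0, 0.3), (160, 84.4, -0.3), (164, 84.4, -0.3), (168, 84.7, 0.0), (172, 84.4, -0.3), (176, 84.7, 0.0), (180, 84.7, 0.0), (184, 84.4, -0.3), (188, 84.7, 0.0), (192, 84.7, 0.0), (196, 84.7, 0.0), (200, 85.0, 0.3), (204, 84.7, -0.0), (208, 84.7, -0.0), (212, 85.0, 0.3), (216, 84.7, -0.0), (220, 84.7, -0.0), (224, 85.0, 0.3), (228, 84.7, -0.0), (232, 84.7, -0.0), (236, 84.7, -0.0), (240, 84.7, -0.0), (244, 84.7, -0.0), (248, 84.7, -0.0), (252, 84.7, -0.0), (256, 84.7, -0.0), (260, 0.0, -84.7), (264, 0.0, -84.7), (268, 0.0, -84.7), (272, 0.0, -84.7), (276, 0.0, -84.7), (280, 79.9, -4.9), (284, 0.0, -84.8), (288, 0.0, -84.8), (292, 0.0, -84.8), (296, 0.0, -84.8), (300, 0.0, -84.8), (304, 99.7, 14.9), (308, 0.0, -84.8), (312, 0.0, -84.8), (316, 0.0, -84.8), (320, 0.0, -84.8), (324, 94.6, 9.8), (328, 78.7, -6.1), (332, 0.0, -84.8), (336, 0.0, -84.8), (340, 0.0, -84.8), (344, 0.0, -84.8), (348, 0.0, -84.8), (352, 88.6, 3.8), (356, 89.2, 4.4)]
```

View pics/w6.png

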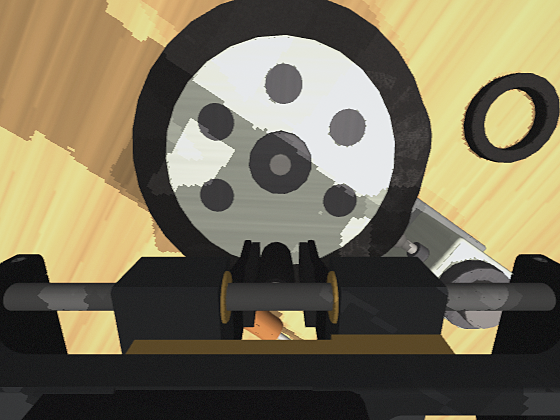

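View pics/w6c.png

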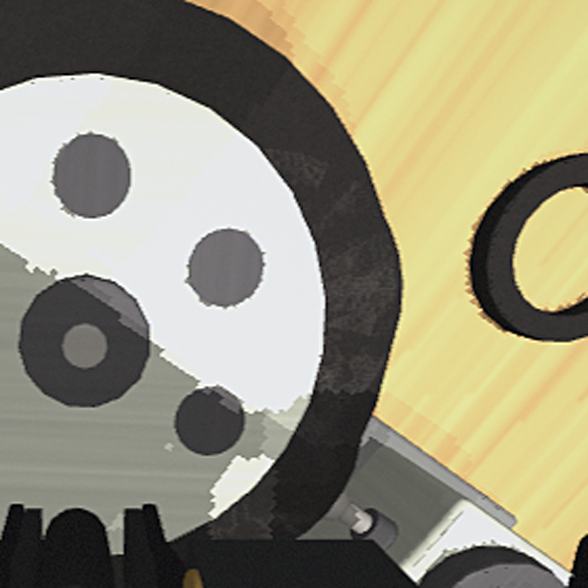

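The crest measures within about 1° of the feeler, and the tangential force of 2.8 N is close to plain drag. I'll release the knob and look.

Emit:
carry_out(
  targets=[
    [0, -0.007, 0, 0, 0, 0],
    [0, -0.007, 0, 0, 0, 0],
    [0, -0.007, 0, 0, 0, 0],
    [0, -0.007, 0, 0, 0, 0],
  ],
  jaw=-0.25,
)

```text
time_s: 9.32
position: [0.5482, 0.0454, 0.0974]
tcp_rot: [[-0.537, 0.843, -0.001], [0.843, 0.537, 0.005], [0.005, 0.002, -1.0]]
force: [0.1, 0.4, -0.1]
opening: 0.372
```

Emit:
carry_out(
  targets=[
    [0, 0, -0.08, 0, 0, 0],
    [0, 0, -0.18, 0, 0, 0],
    [0, 0, -0.4, 0, 0, 0],
    [0, 0, -0.55, 0, 0, 0],
    [0, 0, -0.55, 0, 0, 0],
    [0, 0, -0.55, 0, 0, 0],
  ],
)

```text
time_s: 10.07
position: [0.5478, 0.0449, 0.2074]
tcp_rot: [[-0.537, 0.843, -0.001], [0.843, 0.537, 0.006], [0.005, 0.002, -1.0]]
force: [0.4, -0.5, -0.6]
opening: 0.375
```

Run:
```python
from fit import *
p,R=tcp();print(repr(p),repr(R));im=bot.capture("wrist");cv2.imwrite("pics/w7.png",im)
fit("pics/w7.png",p,R,np.array([.5203,.0924]))
cv2.imwrite("pics/w7c.png",cv2.resize(im[0:300,240:540],None,fx=2,fy=2,interpolation=cv2.INTER_CUBIC))
```

```text
array([0.54775851, 0.04490614, 0.20738484]) array([[-0.53740228,  0.84332506, -0.00127946],
       [ 0.84330909,  0.53740049,  0.00552235],
       [ 0.00534472,  0.00188874, -0.99998393]])
[ 8.44410409e+01  6.77004546e-02 -6.77343416e-02]
[(0, 88.9, 4.4), (4, 88.6, 4.1), (8, 87.4, 2.9), (12, 85.3, 0.8), (16, 84.1, -0.4), (20, 85.0, 0.5), (24, 84.1, -0.4), (28, 84.1, -0.4), (32, 84.4, -0.1), (36, 85.3, 0.8), (40, 76.0, -8.4), (44, 76.9, -7.5), (48, 76.0, -8.4), (52, 80.5, -3.9), (56, 84.1, -0.3), (60, 83.8, -0.6), (64, 84.1, -0.3), (68, 84.4, -0.0), (72, 83.8, -0.6), (76, 84.1, -0.3), (80, 84.4, 0.0), (84, 84.1, -0.3), (88, 84.4, 0.0), (92, 84.4, 0.0), (96, 84.4, 0.0), (100, 84.7, 0.3), (104, 84.4, 0.0), (108, 84.4, 0.0), (112, 84.7, 0.3), (116, 84.4, 0.0), (120, 84.4, 0.1), (124, 84.4, 0.1), (128, 84.4, 0.1), (132, 84.4, 0.1), (136, 84.4, 0.1), (140, 84.4, 0.1), (144, 84.7, 0.4), (148, 84.4, 0.1), (152, 84.1, -0.2), (156, 84.7, 0.3), (160, 84.4, 0.0), (164, 84.4, 0.0), (168, 84.7, 0.3), (172, 84.4, 0.0), (176, 84.4, 0.0), (180, 84.7, 0.3), (184, 84.4, 0.0), (188, 84.4, 0.0), (192, 84.4, 0.0), (196, 84.1, -0.3), (200, 84.7, 0.3), (204, 84.1, -0.3), (208, 83.8, -0.6), (212, 84.4, -0.0), (216, 84.1, -0.3), (220, 84.1, -0.3), (224, 84.7, 0.3), (228, 84.1, -0.3), (232, 84.4, -0.1), (236, 84.4, -0.1), (240, 84.1, -0.4), (244, 84.4, -0.1), (248, 84.7, 0.2), (252, 84.4, -0.1), (256, 84.7, 0.2), (260, 84.4, -0.1), (264, 84.4, -0.1), (268, 84.7, 0.2), (272, 84.7, 0.2), (276, 84.4, -0.1), (280, 84.7, 0.2), (284, 84.7, 0.2), (288, 84.7, 0.2), (292, 84.7, 0.2), (296, 84.4, -0.1), (300, 76.0, -8.5), (304, 76.0, -8.5), (308, 86.2, 1.7), (312, 86.8, 2.3), (316, 86.5, 2.0), (320, 85.9, 1.4), (324, 85.0, 0.5), (328, 84.4, -0.1), (332, 84.1, -0.4), (336, 78.4, -6.1), (340, 76.0, -8.5), (344, 84.7, 0.2), (348, 87.1, 2.6), (352, 88.0, 3.5), (356, 88.6, 4.1)]
```

View pics/w7c.png

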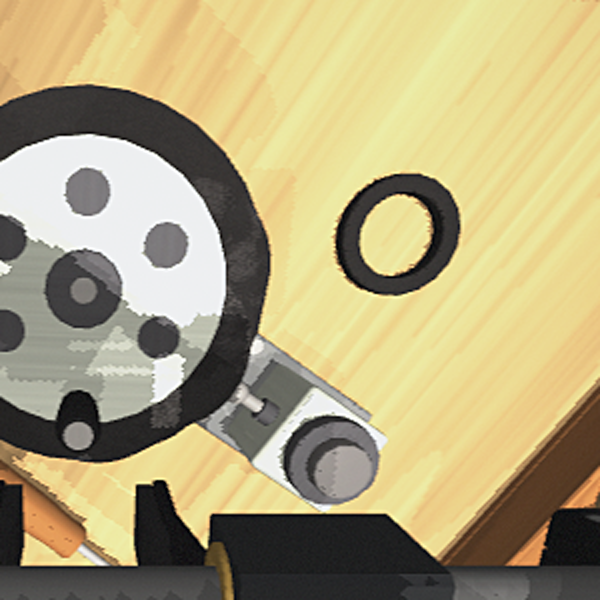

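View pics/w7.png

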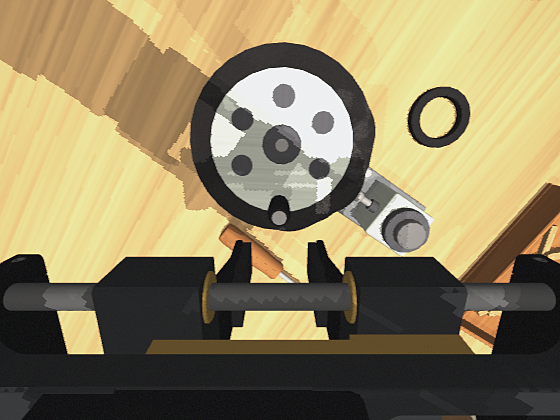

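Run:
```python
from h import *
p=np.array([0.54775851, 0.04490614, 0.20738484]);R=np.array([[-0.53740228,  0.84332506, -0.00127946],[ 0.84330909,  0.53740049,  0.00552235],[ 0.00534472,  0.00188874, -0.99998393]])
k=unproj("wrist",(240+78/2-.25,434.5/2-.25),.115,(p,R));a=unproj("wrist",(240+84/2-.25,290/2-.25),.076,(p,R))
m=unproj("wrist",(240+344/2-.25,469/2-.25),.092,(p,R));f=unproj("wrist",(240+262/2-.25,408/2-.25),.053,(p,R))
for n,x in(("k",k),("a",a),("m",m),("f",f)):
  d=x-[.5203,.0924,0];print(n,x,np.hypot(*d[:2]),np.degrees(np.arctan2(d[1],d[0])))
  d=x-a;print(np.degrees(np.arctan2(d[1],d[0])))
p2,R2=tcp();im=bot.capture("wrist");cv2.imwrite("pics/w8.png",im)
print(np.abs(cv2.absdiff(im,cv2.imread("pics/w7.png"))).mean(),p2-p)
```

```text
k [0.54787841 0.04492602 0.115     ] 0.0549030778300615 -59.8469956461526
-60.27947194078562
a [0.52057844 0.09274814 0.076     ] 0.0004457927488069499 51.34693947894313
0.0
m [0.6644782  0.09010744 0.092     ] 0.1441964271258914 -0.9109752260027414
-1.0513132464819739
f [0.63126688 0.09012197 0.053     ] 0.1109902582074741 -1.1760552537987183
-1.3591316134368099
3.1300736961451245 [-3.05325425e-04  5.72053431e-06 -6.33351817e-04]
```

The wheel rests with the crest about 1–2° from the feeler, inside the ±6° window. The button measures at about (0.664, 0.090). Next: close the jaws and hover over it.

Emit:
carry_out(
  targets=[
    [-0.06, 0.3, 0, 0, 0, 0],
    [-0.123, 0.613, 0, 0, 0, 0],
    [-0.123, 0.613, 0, 0, 0, 0],
    [-0.123, 0.613, 0.2, 0, 0, 0],
    [-0.123, 0.613, 0.385, 0, 0, 0],
    [-0.123, 0.613, 0.385, 0, 0, 0],
    [-0.123, 0.613, 0.385, 0, 0, 0],
    [-0.123, 0.613, 0.385, 0, 0, 0],
  ],
  jaw=-1,
)

```text
time_s: 11.18
position: [0.6648, 0.0904, 0.1312]
tcp_rot: [[-0.537, 0.843, -0.0], [0.843, 0.537, 0.006], [0.005, 0.003, -1.0]]
force: [-0.3, 0.4, 0.7]
opening: 0.003
```

Run:
```python
from h import *
p,R=tcp();print(p,R[:,2],bot.read_state()["opening"],bot.read_state()["force"]);im=bot.capture("wrist");cv2.imwrite("pics/w9.png",im);cv2.imwrite("pics/s9.png",cv2.resize(bot.capture("side")[180:300,170:330],None,fx=4,fy=4,interpolation=cv2.INTER_CUBIC))
print(proj("side",p+R[:,2]*.019))
```

```text
[0.6648006  0.09036108 0.1311874 ] [-4.04659468e-05  5.69249069e-03 -9.99983797e-01] 0.0027237958487891082 [-0.29689538  0.42702878  0.71106419]
[214.14921644 204.04561211]
```

View pics/w9.png

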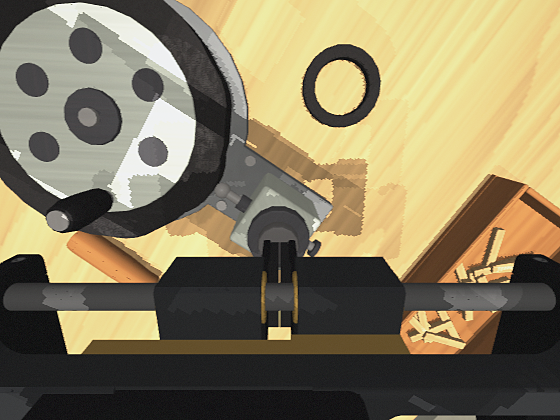

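View pics/s9.png

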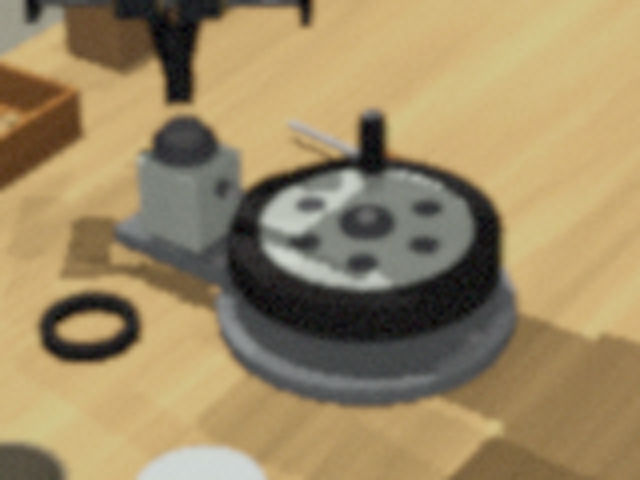

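The fingertips are centred over the button cap and the wheel hasn't moved. I'll press in small steps.

Emit:
carry_out(
  targets=[
    [0, 0, 0.05, 0, 0, 0],
    [0, 0, 0.085, 0, 0, 0],
    [0, 0, 0.1, 0, 0, 0],
    [0, 0, 0.11, 0, 0, 0],
    [0, 0, 0.12, 0, 0, 0],
    [0, 0, 0.125, 0, 0, 0],
    [0, 0, 0.125, 0, 0, 0],
  ],
)

```text
time_s: 12.15
position: [0.6644, 0.0906, 0.1063]
tcp_rot: [[-0.537, 0.843, -0.001], [0.843, 0.537, 0.006], [0.005, 0.003, -1.0]]
force: [-2.1, -0.0, 4.1]
opening: 0.003
```

Emit:
carry_out(
  targets=[
    [0, 0, 0.003, 0, 0, 0],
    [0, 0, 0.006, 0, 0, 0],
    [0, 0, 0.006, 0, 0, 0],
    [0, 0, 0.006, 0, 0, 0],
  ],
)

```text
time_s: 12.65
position: [0.6645, 0.0906, 0.1055]
tcp_rot: [[-0.537, 0.843, -0.0], [0.843, 0.537, 0.006], [0.005, 0.003, -1.0]]
force: [-3.3, 0.3, 4.7]
opening: 0.006
```

Emit:
carry_out(
  targets=[
    [0, 0, 0.003, 0, 0, 0],
    [0, 0, 0.005, 0, 0, 0],
    [0, 0, 0.005, 0, 0, 0],
  ],
)

```text
time_s: 13.02
position: [0.6645, 0.0906, 0.1054]
tcp_rot: [[-0.538, 0.843, -0.0], [0.843, 0.537, 0.006], [0.005, 0.003, -1.0]]
force: [-3.1, -1.1, 8.3]
opening: 0.007
```

The force jumped to 8.3 N with almost no further travel, so the button is on its stop. Coming away.

Emit:
carry_out(
  targets=[
    [0, 0, -0.03, 0, 0, 0],
    [0, 0, -0.1, 0, 0, 0],
    [0, 0, -0.3, 0, 0, 0],
    [0, 0, -0.55, 0, 0, 0],
    [0, 0, -0.55, 0, 0, 0],
    [0, 0, -0.55, 0, 0, 0],
    [0, 0, -0.55, 0, 0, 0],
  ],
)

```text
time_s: 13.9
position: [0.6636, 0.09, 0.2138]
tcp_rot: [[-0.537, 0.843, -0.003], [0.843, 0.537, 0.006], [0.006, 0.0, -1.0]]
force: [-0.1, -0.1, -0.4]
opening: 0.006
```

Run:
```python
from fit import *
p,R=tcp();print(p,bot.read_state()["force"],np.abs(bot.read_state()["qvel"]).max());im=bot.capture("wrist");cv2.imwrite("pics/w10.png",im)
cv2.imwrite("pics/w10c.png",cv2.resize(im[0:280,20:400],None,fx=2,fy=2,interpolation=cv2.INTER_CUBIC))
fit("pics/w10.png",p,R,np.array([.5203,.0924]))
```

```text
[0.66362014 0.09002765 0.21377925] [-0.05291794 -0.14888005 -0.39864541] 0.4267463055009305
[8.46626065e+01 3.85239581e-01 3.51241144e-02]
[(0, 89.5, 4.5), (4, 90.1, 5.1), (8, 89.8, 4.8), (12, 89.2, 4.2), (16, 88.0, 3.0), (20, 87.4, 2.4), (24, 88.0, 3.0), (28, 87.7, 2.7), (32, 88.0, 3.0), (36, 88.6, 3.6), (40, 89.5, 4.5), (44, 89.5, 4.5), (48, 89.2, 4.3), (52, 79.3, -5.6), (56, 76.3, -8.6), (60, 78.7, -6.2), (64, 86.2, 1.3), (68, 85.3, 0.5), (72, 85.0, 0.2), (76, 84.7, -0.1), (80, 84.4, -0.4), (84, 84.1, -0.6), (88, 84.4, -0.3), (92, 84.4, -0.3), (96, 84.4, -0.3), (100, 84.7, 0.1), (104, 84.1, -0.5), (108, 84.4, -0.2), (112, 84.7, 0.1), (116, 84.4, -0.1), (120, 84.4, -0.1), (124, 84.4, -0.1), (128, 84.4, -0.1), (132, 84.4, -0.0), (136, 84.4, -0.0), (140, 84.4, 0.0), (144, 84.7, 0.3), (148, 84.4, 0.0), (152, 84.4, 0.1), (156, 84.7, 0.4), (160, 84.4, 0.1), (164, 84.4, 0.1), (168, 84.7, 0.4), (172, 84.4, 0.1), (176, 84.4, 0.1), (180, 84.4, 0.1), (184, 84.4, 0.1), (188, 84.7, 0.4), (192, 84.4, 0.1), (196, 84.4, 0.1), (200, 84.4, 0.1), (204, 84.7, 0.4), (208, 84.4, 0.1), (212, 84.4, 0.1), (216, 84.1, -0.2), (220, 84.1, -0.2), (224, 84.4, 0.0), (228, 84.4, 0.0), (232, 84.1, -0.3), (236, 84.4, -0.0), (240, 84.1, -0.3), (244, 84.4, -0.1), (248, 84.4, -0.1), (252, 84.4, -0.1), (256, 84.4, -0.1), (260, 84.7, 0.1), (264, 84.1, -0.5), (268, 84.4, -0.2), (272, 84.1, -0.5), (276, 84.1, -0.6), (280, 76.0, -8.7), (284, 76.0, -8.7), (288, 84.7, -0.0), (292, 76.6, -8.2), (296, 76.0, -8.8), (300, 84.7, -0.1), (304, 76.9, -7.9), (308, 80.2, -4.7), (312, 86.5, 1.6), (316, 86.5, 1.6), (320, 85.9, 1.0), (324, 85.0, 0.0), (328, 85.0, 0.0), (332, 85.0, 0.0), (336, 85.3, 0.3), (340, 85.0, -0.0), (344, 85.9, 0.9), (348, 87.4, 2.4), (352, 88.3, 3.3), (356, 88.9, 3.9)]
```

View pics/w10c.png

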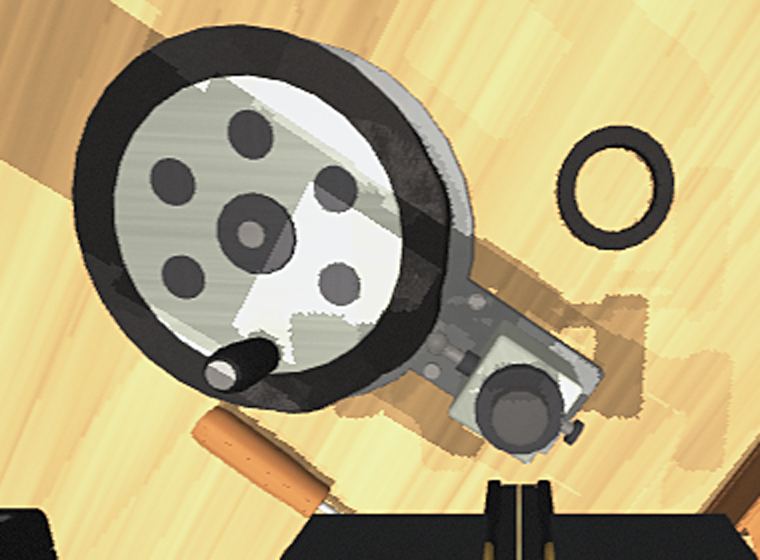

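Run:
```python
from rig import bot
print(bot.hand_in(), bot.read_state()["time_s"])
```

```text
the job is handed in; nothing more can be done
the job is handed in; nothing more can be done
```

The job is handed in. The high spot is on the feeler, the button was pressed onto its stop, and the arm came away, all about 14 s into the 72 s allowed.

- **Finding the high spot:** In the wrist pictures the tyre's outline showed a 4 mm bump at about 210° and two of about 2 mm at 163° and 255°, measured from the feeler.
- **Turning:** I turned the wheel about 149° counter-clockwise with the knob loosely held between the fingers. The forces I read during the turn were at most 3 N.
- **Letting go:** The wheel stayed at rest. The crest was about 1–2° from the feeler, inside the allowed 6°, with about 4 mm of bump there.
- **Marking:** The button met its stop at 8.3 N, with about 5.6 mm of travel by my reading. I then moved 0.1 m clear.

**Last checks:** The lower bump still visible on the far side was where it had been before the press. The wheel, ring and screwdriver looked unmoved, and the force on the tool was near zero.

**What I could not confirm:**
- The final outline on the feeler side was unreliable because the oblique view mixed the base plate into it, so the high spot itself was last measured before the press.
- I never measured the feeler's travel directly.
- I judged the button to be up again only by eye.

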